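# Refit the cartridge of the rainwater filter and twist its cover shut

## Task

The rinsed cartridge of the rainwater filter is draining in the plant saucer. Stand it fully down on the spigot of the open filter body, then put the red cover over it and twist the cover clockwise to its stop, so that it is locked with its grip bar in line with the pipe. Set both parts down rather than dropping them, and leave the saucer and the other things on the bench where they are.

Things in the scene. Friction and masses are not known exactly. Their poses are not given: they have to be found in the camera images.
- cartridge_mid (a point): the cartridge, half-way up on its axis: an upright hollow cylinder, 40 mm in diameter and 62 mm tall, steel mesh with yellow plastic end rings and ribs, open bore of 20 mm right through, 60 g, both ends alike. It stands in the saucer, whose inner floor is 6 mm above the bench. z is its axis.
- filter_seat (a point): filter body, fixed to the bench: centre of the flat seat (75 mm above the bench) that the cartridge stands on, at the foot of the upright white spigot (16 mm in diameter, 30 mm tall, the last 8 mm tapered). z is up; y is along the blue pipe, which leaves the black body on both sides 32 mm above the bench and turns down into it 110 mm from the axis; its yellow valve handle is 65 mm high.
- filter_shoulder (a point): centre of the filter body's round shoulder, 76 mm in diameter, 55 mm above the bench, at the foot of the grey neck (48 mm in diameter, 20 mm tall) that carries the seat; same axes as filter_seat. The cover's rim rests on it. White marks on it show where the ends of the cover's grip bar stand when locked; green marks, 60 degrees anticlockwise of them, where they stand when the cover goes on.
- filter_lug (a point): middle of the outer top edge of one of the neck's two bayonet lugs, which lie on +x and -x of the filter, 30 mm from its axis; each spans 80 degrees, 65.5 to 70 mm above the bench. The cover's lugs go down through the gaps between them and turn clockwise underneath until they meet a firm stop.
- cover_grip (a point): red plastic cover standing mouth down: middle of the upright grip bar on its top. The bar is 14 mm thick (along x), 54 mm long (along y), 30 mm tall, with a white line along its top; the point is on the axis, 15 mm below the bar's top, 15 mm above the cover's flat top and 104 mm above its rim. z is up. 130 g. Same after half a turn. When home, this point is 84 mm above filter_seat.
- cover_rim (a point): centre of the cover's mouth, at its rim, same axes as cover_grip; 73 mm outside and 65 mm inside diameter. Two lugs just inside leave 53 mm; 2.5 mm play all round on the neck. It goes down on the shoulder only with the bar 40 to 80 degrees anticlockwise of the pipe (seen from above), else stops 13 mm higher. Turned clockwise, it is stopped with the bar in line with the pipe or 2 degrees past.
- saucer: glazed blue plant saucer, 150 mm across, 22 mm high, flat inner floor about 90 mm across; the origin is the centre of its underside. To be left in place.
- nail_punch: steel nail punch, 107 mm long, lying along its x; to be left in place.
- hose_tail: brass hose tail standing upright, 34 mm across, 42 mm tall; origin at the centre of its foot; to be left in place.
- tape_measure: yellow and black tape measure, 72 by 64 by 36 mm; origin under its centre; to be left in place.
- spanner: steel spanner lying flat along its x, to be left in place.
- screwdriver: screwdriver with a green handle lying along its x, to be left in place.
- screw_jar: glass jar of screws, 68 mm across, 85 mm tall; origin under its centre; to be left in place.
- socket_case: metal socket set case with clip-on lid, 282 by 117 by 52 mm, 2.2 kg; origin under its centre, long side along its x; to be left in place.
There are look-alikes about, which are no part of the job. Several things look just like the part that bears cover_grip: the one meant starts farthest to the robot's right. Leave any turquoise look-alike of the part that bears cartridge_mid alone.

How it is judged:
On the way, in this order (a step that is already met when the one before it is completed fails the run):
1. the cartridge stands fully down on the spigot and has been let go (horizontal distance between cartridge_mid and filter_seat below 0.004 m and z of cartridge_mid in the frame of filter_seat below 0.034 m and angle between cartridge_mid's own z axis and vertical below 0.08 rad and contact force between the fingers and cartridge below 0.1 N), for 0.2 s.
2. the cover is down around the cartridge, its rim on the shoulder (horizontal distance between cover_grip and filter_seat below 0.008 m and z of cover_grip in the frame of filter_seat below 0.0885 m), for 0.1 s.
At the end, for the whole second after the job is handed in: Cartridge upright on the seat (4 mm from the axis, 3 mm from fully down); cover around it, rim on the shoulder (3.5 mm from fully down, 6 mm from the axis, upright within 3 degrees), turned to the stop with its bar in line with the pipe within 10 degrees; both at rest (horizontal distance between cartridge_mid and filter_seat below 0.004 m and z of cartridge_mid in the frame of filter_seat below 0.034 m and angle between cartridge_mid's own z axis and vertical below 0.08 rad and horizontal distance between cover_grip and filter_seat below 0.006 m and z of cover_grip in the frame of filter_seat below 0.0875 m and angle between cover_grip's own z axis and vertical below 0.06 rad and angle between the y axis of cover_grip and the y axis of filter_seat, either way round below 0.17 rad and linear speed of each of cover, cartridge below 0.02 m/s); the robot touches nothing.
It fails at once if the cartridge is dropped (falls free by more than about 25 mm) (linear speed of cartridge above 0.7 m/s and contact force between the fingers and cartridge below 0.05 N).
It fails at once if the cover is dropped (falls free by more than about 25 mm) (linear speed of cover above 0.7 m/s and contact force between the fingers and cover below 0.05 N).
It fails at once if the saucer or another thing on the bench is moved by more than 40 mm (distance of any of saucer, nail_punch, hose_tail, tape_measure, spanner, screwdriver, screw_jar, socket_case from where it was at the start of the episode above 0.04 m).
It also fails if it takes over 72 s, if anything falls off the work surface, if the arm or the gripper's body presses on something with over 40 N, if the wrist force passes 120 N, or if a joint passes its speed limit or range.

## Robot

A 6-joint arm with a two-finger parallel gripper is mounted at the origin on the work surface. World frame = base frame: x ahead of the robot, y to its left, z up, the work surface at z = 0. Lengths are in m, angles in rad, forces in N, time in s.
With the tool pointing down it reaches from about 0.275 to 0.775 m from the base axis. Payload 14.6 kg.
Tool frame: the origin (TCP) lies between the finger pads; the fingertips stand 19 mm ahead of it and the grasp point (between the pads) is the TCP; y points along the fingers, z is the direction in which the jaws open and shut, and the axes are right-handed (so a half turn about y gives the same grasp; the last joint's range is limited). The gripper opens to 85 mm and grips with 20 to 120 N. Pads are 22 mm wide; open, the fingers measure 114 mm over their backs; the gripper's body (76 mm by 85 mm) begins 54 mm behind the grasp point. The pads swing forward as they close: fully open they stand 13 mm farther back than shut.
Start: joints at [1.007, 0.263, -0.048, 1.259, 0, 1.415], TCP at [0.209, 0.482, 0.229] pointing down, gripper open.
Joint ranges: [-2.65, 2.65], [-0.89, 1.7], [-1.18, 1.37], [-2.13, 2.11], [-1.35, 1.29], [-3.14, 3.14]. Speed limits (rad/s): [1.89, 1.89, 2.57, 2.79, 3.14, 3.14].

## Interface

Orientations are given as a rotation vector (axis times angle).
In Python, from station import ctrl, snapshot, calibration, job gives the robot as it stands. The module is installed in compiled form; this text tells all that it offers.
- The arm moves only by the tool arm_command, never from a script. Its argument "increments" is a list of rows, each a list of 4 numbers: the shift along the tool's x, y, z in cm, then the turn about the tool's y in degrees. In form: [[dx, dy, dz, twist], ...]. A call has 1 to 12 rows; each row is the pose to reach, as a shift and turn from the pose commanded when the call began, along the tool's axes at that moment; what a row does not reach only later rows make up. A row lasts 1/12 s, in which the tool goes at most 41.7 mm and 7.16 degrees, less where a joint would pass 70% of its speed; a pose out of reach is approached as far as the arm can. A call with a gripper value outside its range is refused whole. "hand" is the finger opening in cm, from 0 to 8.54, set as the call begins (left out, the last holds). The fingers move at their own pace and stop on an object; "force" is the grip in N (left out, the last holds). Time passes only in rows, so rows that repeat a pose let the fingers close. It gives the time, the measured TCP pose, the force and the opening at its end, in the units of the state.
- ctrl.get_obs(): the state, without advancing time (a new reading comes with each control period).
- snapshot(name): name is "scene" or "top" or "wrist"; returns the picture (420x560x3 uint8, red, green, blue); there is no depth.
- calibration(name): a dict with "K" (3x3 intrinsics, pixels), "rvec" (rotation vector, rad) and "tvec" (3), from world to camera coordinates, as OpenCV has them. Camera axes: x right, y down, z forward; pixel columns grow to the right and rows downward; lengths in m; the calibration is good to about 2 mm. A picture is of the moment at which its call begins: read the wrist's pose just before it. calibration takes no time and is no camera call; for the wrist camera it gives the pose at the moment of the call.
- job.finish_job(): hands the job in, once; it reports no verdict.
The state is a dict: "t": time; "joint_pos": joint angles; "dq": joint speeds; "joint_torque": joint torques, N m; "position": TCP position; "eef_rot": TCP orientation; "ft_force": force on the tool from outside, world axes, zero at the start; "moment": the same for the moment, N m; "gripper_width": opening from 0.0 (shut) to 1.0 (fully open).
Only numpy, scipy, OpenCV 4.12 (cv2) and the standard library are available. Lean on these libraries where they do the work, as an engineer would, in place of code of your own. Each camera call takes 0.05 s, during which the arm holds its last target. There are 200 camera calls.

## Working session

There is one attempt and no reset: what is moved stays moved. The work goes in short steps, Python scripts to look and compute and a tool call to move; the robot and the scene stay as the last step left them, time stands still between calls to the robot, and variables do not carry over. Pictures are saved under pics/ and viewed, about 8 in all and at most 12, crops included, and the job is handed in when it is done.

Besides the shell and the picture viewer there is one more tool, called as name(argument=value, ...) on one line, values as JSON. arm_command: Moves the arm, as the interface text tells. Its arguments: {"type":"object","properties":{"increments":{"type":"array","items":{"type":"array","items":{"type":"number"}}},"hand":{"type":"number"},"force":{"type":"number"}},"required":["increments"]}

```bash
mkdir -p pics
cat > h.py <<'E'
import numpy as np, cv2
from station import ctrl, snapshot, calibration, job
def P(n):
    c=calibration(n); R=cv2.Rodrigues(np.array(c["rvec"],float))[0]; return np.array(c["K"]),R,np.array(c["tvec"],float).ravel()
def ray(c,uv):
    K,R,t=c; d=R.T@np.linalg.inv(K)@np.array([*uv,1.]); return -R.T@t,d
def atz(c,uv,z):
    o,d=ray(c,uv); return o+d*(z-o[2])/d[2]
def proj(c,X):
    K,R,t=c; p=K@(R@np.array(X)+t); return p[:2]/p[2]
def tri(*cu):
    A=np.zeros((3,3));b=np.zeros(3)
    for c,uv in cu:
        o,d=ray(c,uv);d=d/np.linalg.norm(d);M=np.eye(3)-np.outer(d,d);A+=M;b+=M@o
    return np.linalg.solve(A,b)
def grab(n,f,crop=None,s=1):
    c=P(n); im=snapshot(n)[:,:,::-1]
    cv2.imwrite(f"pics/{f}_full.png",im)
    if crop: x0,y0,x1,y1=crop; im=im[y0:y1,x0:x1]
    cv2.imwrite(f"pics/{f}.png",cv2.resize(im,None,fx=s,fy=s,interpolation=cv2.INTER_CUBIC)); return c
E
python3 - <<'E'
from h import *
for n in("scene","top","wrist"):
    c=grab(n,n+"0",s=1.42); print(n,c[0].tolist(),(-c[1].T@c[2]).round(3),c[1].round(2).tolist())
o=ctrl.get_obs();print(o)
E
```

```text
scene [[449.2656858753954, 0.0, 275.15779708818997], [0.0, 449.2656858753954, 206.40838388043272], [0.0, 0.0, 1.0]] [1.661 0.101 1.039] [[-0.09, 1.0, 0.0], [0.64, 0.06, -0.77], [-0.76, -0.07, -0.64]]
top [[533.8578113786604, 0.0, 285.58407874032514], [0.0, 533.8578113786604, 217.9278951891698], [0.0, 0.0, 1.0]] [0.312 0.009 1.763] [[0.0, -1.0, 0.01], [-0.99, -0.0, -0.15], [0.15, -0.01, -0.99]]
wrist [[344.30136760015114, 0.0, 275.5986294268989], [0.0, 344.30136760015114, 213.82258909119398], [0.0, 0.0, 1.0]] [0.148 0.508 0.374] [[0.4, 0.92, -0.0], [0.89, -0.38, 0.26], [0.24, -0.11, -0.97]]
{'t': 0.15, 'joint_pos': array([ 1.00671983e+00,  2.63421369e-01, -4.87783976e-02,  1.25942247e+00,
        3.19919057e-05,  1.41552635e+00]), 'dq': array([ 0.00051288, -0.00011963,  0.00152435, -0.00101051, -0.00018311,
       -0.0008748 ]), 'joint_torque': array([ 8.94052209e-04, -6.37827587e+01,  3.84648335e+01,  1.06594191e-02,
       -2.05049864e-04, -2.32205713e-05]), 'position': array([0.20856054, 0.48156183, 0.22913594]), 'eef_rot': array([-1.54766954,  0.32095791, -0.32045131]), 'ft_force': array([-0.18622535,  1.17910787,  1.23548232]), 'moment': array([-0.00498472, -0.07172187, -0.00953337]), 'gripper_width': 1.0017732926425817}
```

View pics/scene0.png

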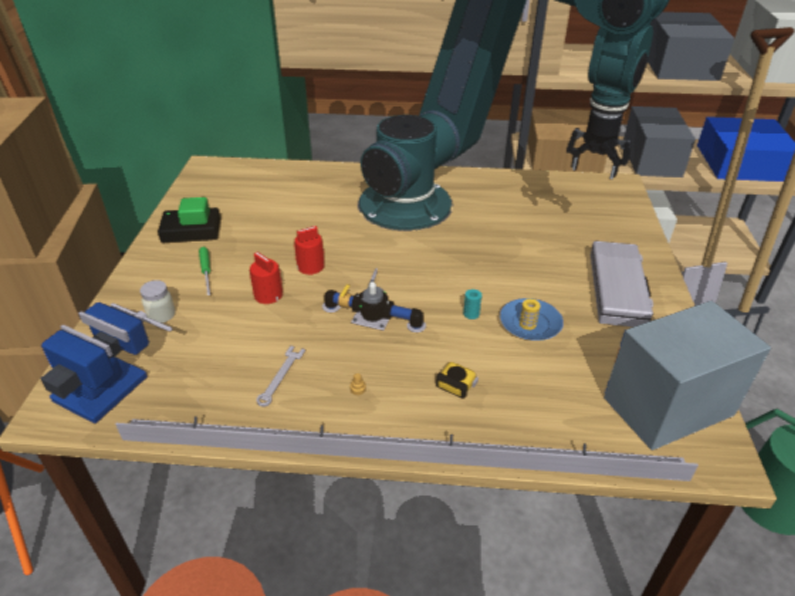

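View pics/top0.png

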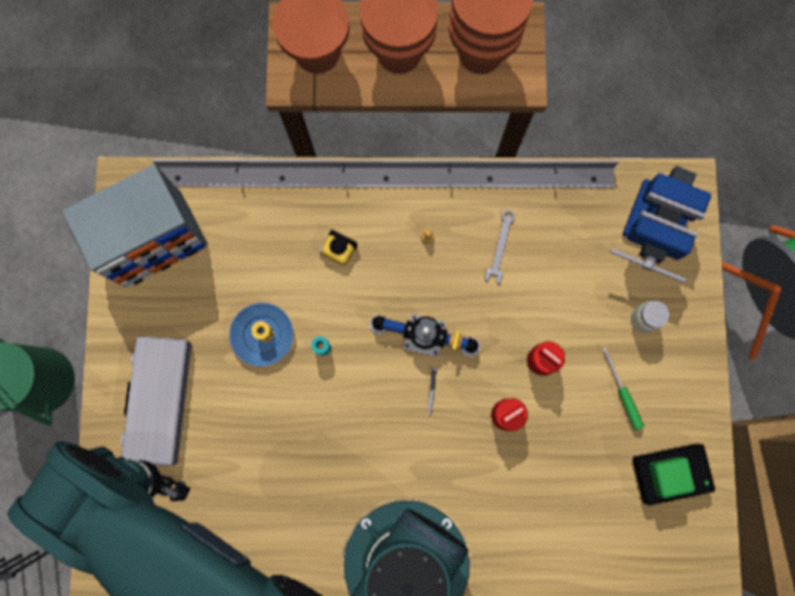

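The scene view shows the yellow cartridge in the saucer at about (530,313) and the turquoise look-alike at (472,304). The filter is at (374,300), and the red covers are at (265,280) and (310,250). In the top view, the cover at (546,358) is the rightmost, so that is the one to use. Next I'll take enlarged crops from both views.

Run:
```python
from h import *
t=cv2.imread("pics/top0_full.png");s=cv2.imread("pics/scene0_full.png")
z=lambda im,x,y,w,h,f=5:cv2.resize(im[y:y+h,x:x+w],None,fx=f,fy=f,interpolation=cv2.INTER_CUBIC)
# tiles 400x300 = 80x60 px
a=np.hstack([z(t,255,205,80,60),z(t,345,215,80,60)])
b=np.hstack([z(s,225,180,80,60),z(s,165,165,80,60)])
cv2.imwrite("pics/c1.png",np.vstack([a,b]))
a=np.hstack([z(t,150,205,80,60),z(s,335,190,80,60)]);cv2.imwrite("pics/c2.png",a)
ct,cs=P("top"),P("scene")
k=1/1.42
for n,u,v in [("cart top",(261,327),(531,304)),("spig top",(427,325),(375,277)),("grip top",(548,355),(264,258))]:
    print(n,tri((ct,np.array(u)*k),(cs,np.array(v)*k)).round(3))
```

```text
cart top [0.524 0.327 0.073]
spig top [ 0.522 -0.039  0.126]
grip top [ 0.458 -0.309  0.116]
```

View pics/c1.png

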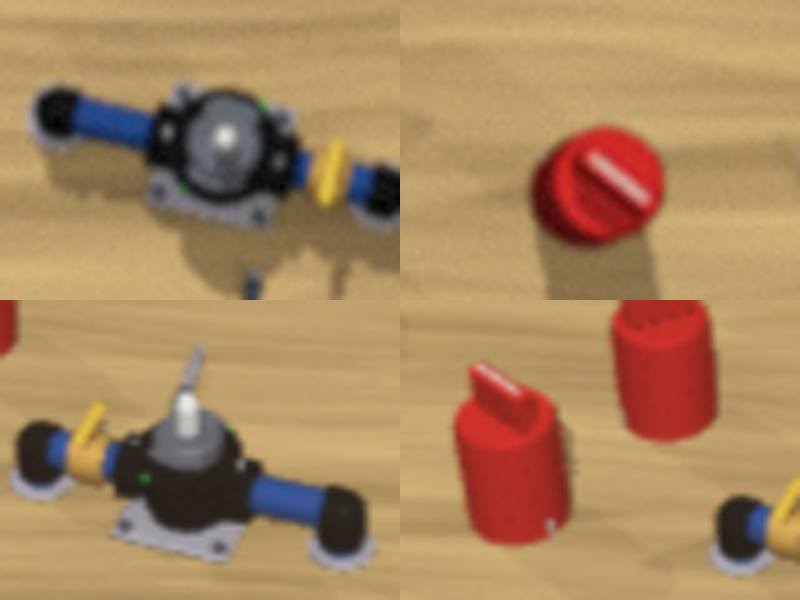

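View pics/c2.png

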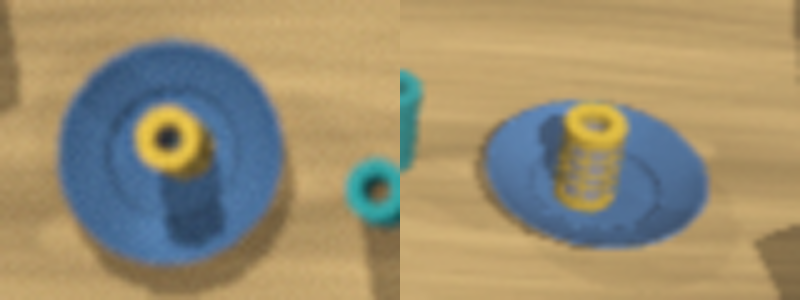

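Run:
```python
from h import *
ct,cs=P("top"),P("scene")
for n,u,v in [("cart top",(183.6,232.6),(374.4,214.4)),("spig top",(300,232.4),(262.6,199.4)),("gripA",(383.4,246),(180,178)),("gripB",(394.6,256),(189,183.6)),("grip mid",(389,251),(184.5,180.8))]:
    print(n,tri((ct,u),(cs,v)).round(4))
print("z-known: cart",atz(ct,(183.6,232.6),.068).round(4),atz(cs,(374.4,214.4),.068).round(4))
print("spig",atz(ct,(300,232.4),.105).round(4),atz(cs,(262.6,199.4),.105).round(4))
a,b=atz(ct,(383.4,246),.119),atz(ct,(394.6,256),.119);print("grip",a,b,(a+b)/2,np.degrees(np.arctan2(*(a-b)[1::-1])))
a,b=atz(ct,(267,227.4),.04),atz(ct,(331.6,243),.04);print("pipe",a,b,(a+b)/2,np.linalg.norm(a-b),np.degrees(np.arctan2(*(a-b)[1::-1])))
a,b=atz(cs,(232,211),.04),atz(cs,(293,223.5),.04);print("pipe sc",a,b,(a+b)/2,np.linalg.norm(a-b),np.degrees(np.arctan2(*(b-a)[1::-1])))
R=cv2.Rodrigues(np.array(ctrl.get_obs()["eef_rot"]))[0];print(R.round(3))
```

```text
cart top [0.5174 0.3294 0.0658]
spig top [ 0.514  -0.0417  0.1014]
gripA [ 0.4708 -0.3101  0.139 ]
gripB [ 0.4383 -0.3231  0.0944]
grip mid [ 0.4545 -0.3167  0.1166]
z-known: cart [0.5169 0.3253 0.068 ] [0.5193 0.3325 0.068 ]
spig [ 0.5139 -0.0452  0.105 ] [ 0.5183 -0.0374  0.105 ]
grip [ 0.47038349 -0.3025144   0.119     ] [ 0.43951928 -0.33629639  0.119     ] [ 0.45495139 -0.31940539  0.119     ] 47.584263746447796
pipe [0.53790943 0.06002782 0.04      ] [ 0.48739683 -0.14965961  0.04      ] [ 0.51265313 -0.04481589  0.04      ] 0.21568574465960086 76.45580439314001
pipe sc [ 0.5103446  -0.14466635  0.04      ] [0.55602974 0.06670274 0.04      ] [ 0.53318717 -0.0389818   0.04      ] 0.2162499178735202 77.8037498670883
[[ 0.918 -0.     0.398]
 [-0.398 -0.001  0.918]
 [-0.    -1.    -0.001]]
```

The cartridge is near (0.517,0.327), the filter axis near (0.515,-0.042) with the pipe at about 77°, and the grip bar near (0.455,-0.317) at about 47.6°. I'll hover over the cartridge with the jaws turned along world x.

arm_command(increments=[[2.8,0.2,-0.2,5.5],[5.7,0.5,-0.3,11],[8.6,0.7,-0.5,16.5],[11.5,1,-0.7,22],[14.3,1.2,-0.8,27.5],[17.2,1.5,-1,33],[20,1.7,-1.2,38.5],[23,2,-1.3,44],[25.8,2.3,-1.5,49.5],[28.7,2.5,-1.7,55],[31.5,2.8,-1.8,61],[34.4,3,-2,66.6]], hand=8.5)

```text
t: 1.15
position: [0.5174, 0.3258, 0.199]
eef_rot: [-1.207, 1.214, -1.213]
ft_force: [0.2, 1.5, -0.5]
gripper_width: 0.993
```

arm_command(increments=[[0,0,0,0],[0,0,0,0],[0,0,0,0]])

```text
t: 1.4
position: [0.516, 0.3266, 0.1992]
eef_rot: [-1.21, 1.209, -1.209]
ft_force: [-0.2, 0.9, 0.7]
gripper_width: 0.992
```

Run:
```python
from h import *
c=grab("wrist","w1",s=1.42);print(c[1].round(4).tolist(),c[2].round(4).tolist());np.save("w1.npy",np.hstack([c[0],c[1],c[2][:,None]]))
o=ctrl.get_obs();print(o["t"],o["position"],o["joint_pos"].round(3));print(cv2.Rodrigues(o["eef_rot"])[0].round(3))
print(proj(c,[.517,.327,.068]),proj(c,[.515,-.042,.105]))
```

```text
[[1.0, -0.0009, -0.0007], [-0.0007, -0.9655, 0.2602], [-0.0009, -0.2602, -0.9655]] [-0.5151, 0.2891, 0.435]
1.45 [0.5157536  0.32693327 0.19947148] [0.432 0.421 0.112 1.262 0.    2.001]
[[ 0.001 -0.     1.   ]
 [-1.    -0.     0.001]
 [ 0.    -1.    -0.   ]]
[277.52617593 202.57201055] [275.48434497 570.69247602]
```

View pics/w1.png

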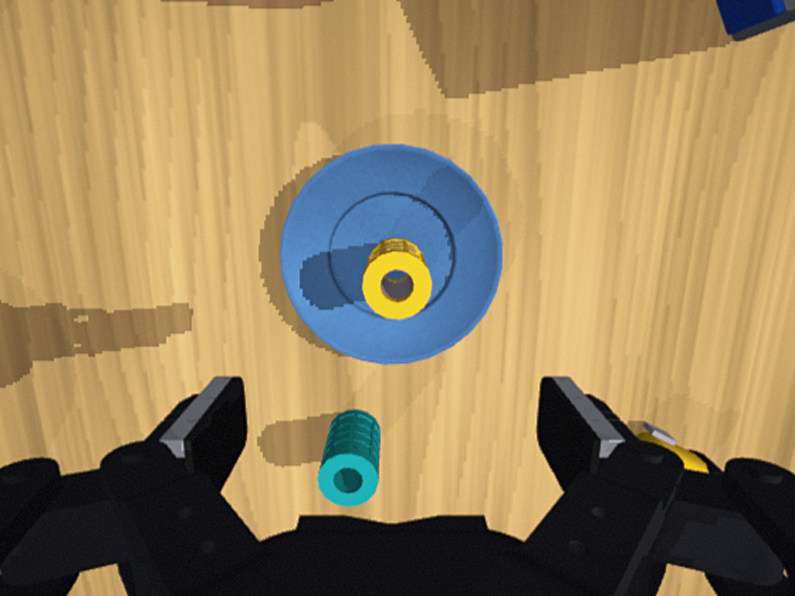

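The wrist view shows the cartridge's top ring centred at (397,284), inside the saucer. The turquoise look-alike is at (349,480), clear of the jaws. That puts the cartridge at about (0.5187,0.329), so I'll descend and grip.

arm_command(increments=[[-0.2,1.5,0.3,0],[-0.2,3,0.3,0],[-0.2,4.5,0.3,0],[-0.2,6,0.3,0],[-0.2,7.5,0.3,0],[-0.2,9,0.3,0],[-0.2,10.5,0.3,0],[-0.2,12,0.3,0],[-0.2,13.3,0.3,0],[-0.2,14.3,0.3,0],[-0.2,14.9,0.3,0],[-0.2,14.9,0.3,0]])

```text
t: 2.45
position: [0.5185, 0.3288, 0.0497]
eef_rot: [-1.211, 1.209, -1.209]
ft_force: [-0.1, 0.4, -0.3]
gripper_width: 0.993
```

arm_command(increments=[[0,0,0,0],[0,0,0,0],[0,0,0,0],[0,0,0,0],[0,0,0,0],[0,0,0,0],[0,0,0,0],[0,0,0,0],[0,0,0,0],[0,0,0,0],[0,0,0,0],[0,0,0,0]], hand=2.5, force=35)

```text
t: 3.45
position: [0.5198, 0.3289, 0.0514]
eef_rot: [-1.208, 1.209, -1.209]
ft_force: [-1.4, -0.7, 6.4]
gripper_width: 0.468
```

arm_command(increments=[[0,-0.5,0,0],[0,-1.5,0,0],[0,-3,0,0],[0,-5,0,0],[0,-7,0,0],[0,-9,0,0],[0,-10.5,0,0],[0,-12,0,0],[0,-13.5,0,0],[0,-14.5,0,0],[0,-15,0,0],[0,-15,0,0]])

```text
t: 4.45
position: [0.5198, 0.3288, 0.2021]
eef_rot: [-1.207, 1.208, -1.21]
ft_force: [0.3, 0.5, -1.0]
gripper_width: 0.465
```

The opening is 39.7 mm, so the cartridge is held. I'll carry it past the filter so the wrist camera can look at the spigot and the held cartridge together.

arm_command(increments=[[2,0,0,0],[5,0,0,0],[8.5,0,0,0],[12,0,0,0],[15.5,0,0,0],[19,0,0,0],[22.5,0,0,0],[26,0,0,0],[29.5,0,0,0],[33,0,0,0],[36.5,0,0,0],[39,0,0,0]])

```text
t: 5.45
position: [0.5186, -0.0638, 0.2001]
eef_rot: [-1.209, 1.211, -1.21]
ft_force: [0.2, 1.0, -1.0]
gripper_width: 0.462
```

arm_command(increments=[[2,0,-0.3,0],[3.3,0,-0.3,0],[3.8,0,-0.3,0],[3.8,0,-0.3,0],[3.8,0,-0.3,0],[3.8,0,-0.3,0]])

```text
t: 5.95
position: [0.5163, -0.0983, 0.2004]
eef_rot: [-1.209, 1.209, -1.208]
ft_force: [-1.0, 0.8, -1.4]
gripper_width: 0.461
```

Run:
```python
from h import *
c=grab("wrist","w2",s=1.42);print(c[1].round(4).tolist(),c[2].round(4).tolist())
o=ctrl.get_obs();print(o["t"],o["position"],o["joint_pos"].round(3));np.savez("w2.npz",K=c[0],R=c[1],t=c[2],p=o["position"])
print(cv2.Rodrigues(o["eef_rot"])[0].round(3))
print(proj(c,[.515,-.042,.105])*1.42,proj(c,o["position"]-[0,0,.044])*1.42)
```

```text
[[1.0, -0.0006, -0.0001], [-0.0006, -0.9657, 0.2598], [-0.0002, -0.2598, -0.9657]] [-0.5158, -0.1215, 0.3253]
6.0 [ 0.51630179 -0.09827934  0.20045377] [-0.343  0.275 -0.111  1.185  0.     1.227]
[[ 0.001 -0.     1.   ]
 [-1.     0.     0.001]
 [-0.    -1.    -0.   ]]
[389.74447242 191.26823139] [392.72504067 337.37508105]
```

View pics/w2.png

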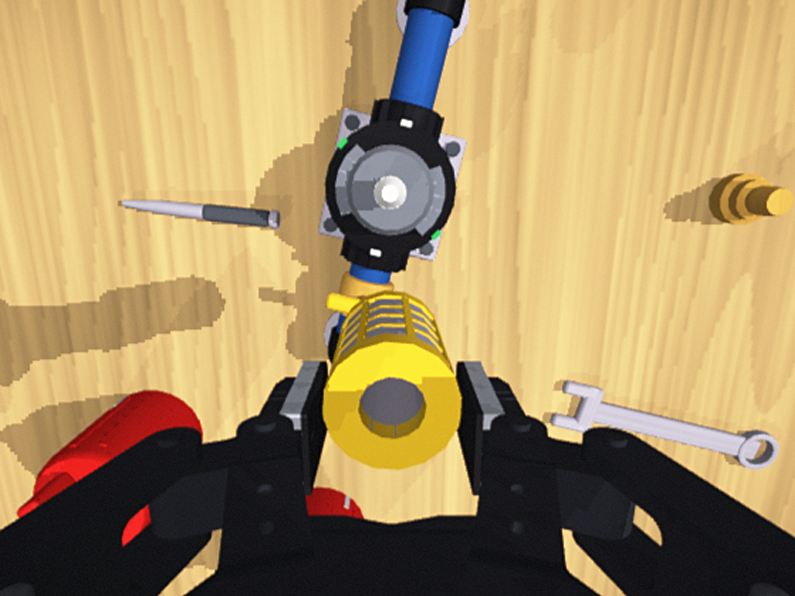

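The view shows the spigot top at (390,194), the white marks at (406,123) and (376,252), and the held cartridge's top ring centred at (392,405) and 138 px wide.

Run:
```python
from h import *
d=np.load("w2.npz");c=(d["K"],d["R"],d["t"]);p=d["p"];k=1/1.42
print("spigot",atz(c,np.array([390,194])*k,.105), tri((c,np.array([390,194])*k),(P("top"),(300,232.4))), tri((c,np.array([390,194])*k),(P("scene"),(262.6,199.4))))
for z in (.216,.218,.220,.222): print(z,atz(c,np.array([392,405])*k,z)-p, (proj(c,[p[0]+.02,p[1],z])-proj(c,[p[0]-.02,p[1],z]))[0]*1.42)
a,b=[atz(c,np.array(u)*k,.055) for u in((406,123),(376,252))];print((a+b)/2,np.degrees(np.arctan2(*(a-b)[1::-1])),np.linalg.norm(a-b))
a,b=[atz(c,np.array(u)*k,.055) for u in((342,144),(436,235))];print((a+b)/2,np.degrees(np.arctan2(*(a-b)[1::-1])),np.linalg.norm(a-b))
```

```text
spigot [ 0.51512097 -0.04328076  0.105     ] [ 0.51515852 -0.04465427  0.0937048 ] [ 0.51487317 -0.04064204  0.10213393]
0.216 [-0.00036857 -0.00023878  0.01554623] 137.603364218345
0.218 [-0.00037075  0.00077031  0.01754623] 139.49905216922767
0.22 [-0.00037292  0.0017794   0.01954623] 141.44770149870905
0.222 [-0.0003751   0.00278849  0.02154623] 143.45156308689494
[ 0.51527413 -0.0429347   0.055     ] 76.51814645218872 0.07478622876715
[ 0.5150461  -0.04345391  0.055     ] 136.6041731965293 0.07484323390664638
```

arm_command(increments=[[-1,0,-0.1,0],[-2.5,0,-0.1,0],[-4,0,-0.1,0],[-5,0.5,-0.1,0],[-5.5,1.5,-0.1,0],[-5.5,2.5,-0.1,0],[-5.5,3,-0.1,0],[-5.5,3,-0.1,0],[-5.5,3,-0.1,0],[-5.5,3,-0.1,0]])

```text
t: 6.83
position: [0.5155, -0.0443, 0.1709]
eef_rot: [-1.209, 1.209, -1.21]
ft_force: [0.1, -0.3, -0.2]
gripper_width: 0.47
```

arm_command(increments=[[-0.06,0.6,0,0],[-0.06,1.2,0,0],[-0.06,1.6,0,0],[-0.06,2.0,0,0],[-0.06,2.4,0,0],[-0.06,2.8,0,0],[-0.06,3.2,0,0],[-0.06,3.6,0,0],[-0.06,4.0,0,0],[-0.06,4.4,0,0],[-0.06,4.8,0,0],[-0.06,4.8,0,0]])

```text
t: 7.83
position: [0.5149, -0.0437, 0.1217]
eef_rot: [-1.21, 1.21, -1.209]
ft_force: [1.0, -0.2, -1.2]
gripper_width: 0.465
```

No contact yet, so I'll lower gently to the seat.

arm_command(increments=[[0,0.05,0,0],[0,0.1,0,0],[0,0.15,0,0],[0,0.2,0,0],[0,0.2,0,0]])

```text
t: 8.25
position: [0.5153, -0.0438, 0.1205]
eef_rot: [-1.209, 1.209, -1.21]
ft_force: [-0.3, -0.6, 0.1]
gripper_width: 0.461
```

arm_command(increments=[[0,0.05,0,0],[0,0.1,0,0],[0,0.15,0,0],[0,0.2,0,0],[0,0.2,0,0]])

```text
t: 8.67
position: [0.5153, -0.0439, 0.1201]
eef_rot: [-1.208, 1.208, -1.211]
ft_force: [-8.8, 0.9, 26.7]
gripper_width: 0.466
```

It meets the seat at z≈0.120, as predicted. I'll back off a little, release and rise.

arm_command(increments=[[0,-0.15,0,0],[0,-0.15,0,0],[0,-0.15,0,0],[0,-0.15,0,0],[0,-0.15,0,0],[0,-0.15,0,0],[0,-0.15,0,0],[0,-0.15,0,0]], hand=7)

```text
t: 9.33
position: [0.5152, -0.0438, 0.1199]
eef_rot: [-1.209, 1.21, -1.209]
ft_force: [0.3, 1.0, -0.4]
gripper_width: 0.818
```

arm_command(increments=[[0,-0.5,0,0],[0,-1.5,0,0],[0,-3,0,0],[0,-5,0,0],[0,-7,0,0],[0,-8.5,0,0],[0,-10,0,0],[0,-11,0,0],[0,-11,0,0]])

```text
t: 10.08
position: [0.516, -0.0439, 0.2322]
eef_rot: [-1.207, 1.207, -1.211]
ft_force: [-0.1, 0.2, -0.5]
gripper_width: 0.824
```

arm_command(increments=[[1.5,0,-0.3,3],[4,0,-0.9,7],[7,0,-1.5,11],[10,0,-2.2,16],[13,0,-2.8,21],[16,0,-3.5,26],[19,0,-4.1,30],[22,0,-4.8,35],[25,0,-5.5,39],[27,0,-5.9,42],[27.3,0,-5.9,42.4],[27.3,0,-5.9,42.4]], hand=6)

```text
t: 11.08
position: [0.4558, -0.3175, 0.2292]
eef_rot: [-0.762, 1.732, -1.73]
ft_force: [-0.8, 0.0, 0.5]
gripper_width: 0.702
```

arm_command(increments=[[0,0,0,0],[0,0,0,0],[0,0,0,0]])

```text
t: 11.33
position: [0.4564, -0.3157, 0.2301]
eef_rot: [-0.764, 1.729, -1.729]
ft_force: [-0.4, 0.6, 0.6]
gripper_width: 0.703
```

Run:
```python
from h import *
c=grab("wrist","w3",s=1.42)
o=ctrl.get_obs();print(o["t"],o["position"],o["joint_pos"].round(3));np.savez("w3.npz",K=c[0],R=c[1],t=c[2],p=o["position"])
print(cv2.Rodrigues(o["eef_rot"])[0].round(3))
print(proj(c,[.457,-.316,.119])*1.42)
```

```text
11.3833 [ 0.45641075 -0.31579964  0.23008301] [-0.752  0.315  0.028  1.284  0.     1.557]
[[-0.673  0.     0.739]
 [-0.739 -0.    -0.673]
 [-0.    -1.     0.   ]]
[392.74362468 296.2792878 ]
```

View pics/w3.png

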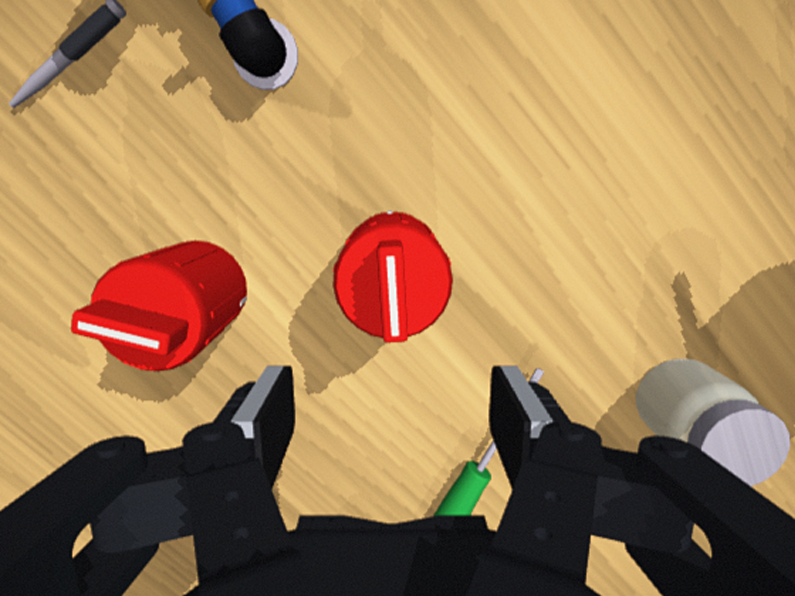

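The chosen cover's grip line runs from (391,256) to (395,337). Its centre matches (0.457,-0.316), and it is turned about 3° anticlockwise of the jaws. I'll descend and grip.

arm_command(increments=[[0,1.3,0,-1],[0,2.6,0,-2],[0,3.9,0,-2.8],[0,5.2,0,-2.8],[0,6.5,0,-2.8],[0,7.8,0,-2.8],[0,9,0,-2.8],[0,10,0,-2.8],[0,11,0,-2.8],[0,11.6,0,-2.8],[0,11.8,0,-2.8],[0,11.8,0,-2.8]])

```text
t: 12.38
position: [0.4561, -0.3163, 0.1118]
eef_rot: [-0.799, 1.698, -1.697]
ft_force: [0.0, 0.4, 0.7]
gripper_width: 0.706
```

arm_command(increments=[[0,0,0,0],[0,0,0,0],[0,0,0,0],[0,0,0,0],[0,0,0,0],[0,0,0,0],[0,0,0,0],[0,0,0,0],[0,0,0,0],[0,0,0,0],[0,0,0,0],[0,0,0,0]], hand=0.3, force=70)

```text
t: 13.38
position: [0.4564, -0.3169, 0.1126]
eef_rot: [-0.798, 1.697, -1.698]
ft_force: [-0.1, 2.0, 6.0]
gripper_width: 0.13
```

arm_command(increments=[[0,-0.5,0,0],[0,-1.5,0,0],[0,-3,0,0],[0,-5,0,0],[0,-7,0,0],[0,-9,0,0],[0,-11,0,0],[0,-13,0,0],[0,-15,0,0],[0,-16.5,0,0],[0,-17.3,0,0],[0,-17.3,0,0]])

```text
t: 14.38
position: [0.4565, -0.3171, 0.2865]
eef_rot: [-0.798, 1.696, -1.699]
ft_force: [0.0, -0.1, -0.7]
gripper_width: 0.128
```

Run:
```python
from h import *
c=grab("wrist","w4",s=1.0)
s=snapshot("scene")[:,:,::-1]
w=cv2.imread("pics/w4.png")
cv2.imwrite("pics/m4.png",np.vstack([np.hstack([cv2.resize(w[120:345,150:450],(400,300)),cv2.resize(s[100:250,130:330],(400,300))])]))
o=ctrl.get_obs();print(o["t"],o["position"],o["joint_pos"].round(3),o["ft_force"],o["gripper_width"]);np.savez("w4.npz",K=c[0],R=c[1],t=c[2],p=o["position"])
print(cv2.Rodrigues(o["eef_rot"])[0].round(3))
```

```text
14.4833 [ 0.45607318 -0.31667911  0.28440697] [-0.754  0.308  0.165  1.428 -0.     1.509] [ 0.3014863   0.64007891 -1.23387631] 0.13007624680397467
[[-0.638 -0.     0.77 ]
 [-0.77   0.    -0.638]
 [ 0.    -1.    -0.   ]]
```

View pics/m4.png

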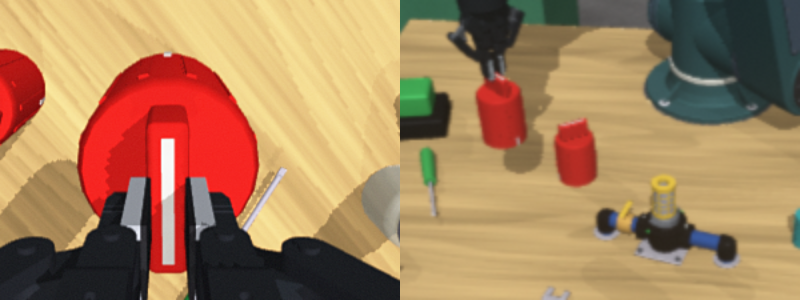

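The cover is held by its bar with the white line at columns 168/168 of the tile, aligned with the jaws. The scene tile shows the cartridge standing on the filter. Next I'll work out the cover's offset along its bar and the moves.

Run:
```python
from h import *
d=np.load("w4.npz");c=(d["K"],d["R"],d["t"]);p=d["p"]
R=cv2.Rodrigues(ctrl.get_obs()["eef_rot"])[0]
for h in(.005,.007,.009):
    a,b=[R.T@(atz(c,(168/1.3333+150,v/1.3333+120),p[2]+h)-p) for v in(140,263)];print(h,a*1e3,b*1e3)
# old pic bar/cover centre from w3
D=np.array([.5151,-.0432])-p[:2];print("to filter in tool x,z cm",(R.T@np.array([*D,0]))*100, "yaw",np.degrees(np.arctan2(R[1,2],R[0,2])))
```

```text
0.005 [-21.65057813  -5.00032983   0.5609923 ] [23.22166463 -5.00019618  0.51426462]
0.007 [-22.25914551  -7.00032711   0.55191436] [21.98232335 -7.00019534  0.50584354]
0.009 [-22.86771289  -9.00032439   0.54283642] [20.74298207 -9.00019449  0.49742246]
to filter in tool x,z cm [-2.48296152e+01  6.27815019e-03 -1.28934110e+01] yaw -39.62144215526667
```

arm_command(increments=[[-1,0,-0.5,-4],[-3,0,-1.6,-9],[-5.5,0,-2.9,-15],[-8,0,-4.2,-21],[-10.5,0,-5.5,-27],[-13,0,-6.8,-33],[-15.5,0,-8,-39],[-18,0,-9.3,-45],[-20.5,0,-10.6,-51],[-22.5,0,-11.7,-57],[-24,0,-12.5,-63],[-24.8,0,-12.9,-69]])

```text
t: 15.48
position: [0.5146, -0.0414, 0.2838]
eef_rot: [-1.411, 0.82, -0.817]
ft_force: [-0.1, -0.2, -1.2]
gripper_width: 0.125
```

arm_command(increments=[[0,0,0,-5],[0,0,0,-10],[0,0,0,-14],[0,0,0,-17.2],[0,0,0,-17.2],[0,0,0,-17.2],[0,0,0,-17.2]])

```text
t: 16.07
position: [0.5147, -0.0434, 0.2844]
eef_rot: [-1.488, 0.595, -0.593]
ft_force: [-0.2, -0.1, -0.9]
gripper_width: 0.129
```

```bash
cat > st.py <<'E'
from h import *
import sys
o=ctrl.get_obs();R=cv2.Rodrigues(o["eef_rot"])[0];p=o["position"]
T=np.array([.5151,-.0432,0])-R[:,2]*.0005;D=(T-p)*[1,1,0]
print(o["t"],p.round(4),"yaw",np.degrees(np.arctan2(R[1,2],R[0,2])).round(2),"dx,dz cm",(R.T@D*100).round(3),o["ft_force"].round(1),o["moment"].round(2),o["gripper_width"],o["joint_pos"].round(2))
E
python3 st.py
```

```text
16.0667 [ 0.5147 -0.0434  0.2844] yaw 46.46 dx,dz cm [ 0.013 -0.    -0.009] [-0.2 -0.1 -0.9] [ 0.01 -0.02  0.01] 0.12908132657482296 [-0.24  0.24  0.07  1.4  -0.    0.52]
```

Aligned with the filter axis to within 0.2 mm. Lowering the cover over the cartridge.

arm_command(increments=[[0,0.8,0,0],[0,1.7,0,0],[0,2.6,0,0],[0,3.5,0,0],[0,4.4,0,0],[0,5.3,0,0],[0,6.2,0,0],[0,7.1,0,0],[0,8,0,0],[0,8.8,0,0],[0,9.4,0,0],[0,9.4,0,0]])

```text
t: 17.07
position: [0.5145, -0.0433, 0.1897]
eef_rot: [-1.489, 0.594, -0.591]
ft_force: [0.6, -0.7, -0.2]
gripper_width: 0.128
```

arm_command(increments=[[0,0.3,0,0],[0,0.6,0,0],[0,0.9,0,0],[0,1.2,0,0],[0,1.5,0,0],[0,1.7,0,0],[0,1.9,0,0],[0,2.0,0,0],[0,2.1,0,0],[0,2.1,0,0]])

```text
t: 17.9
position: [0.5149, -0.0434, 0.1699]
eef_rot: [-1.488, 0.593, -0.592]
ft_force: [-0.6, 0.0, -2.8]
gripper_width: 0.127
```

```bash
python3 st.py
```

```text
17.9 [ 0.5149 -0.0434  0.1699] yaw 46.58 dx,dz cm [ 0.     0.    -0.022] [-0.6  0.  -2.8] [-0.   -0.04  0.  ] 0.12727131207944054 [-0.24  0.28 -0.2   1.1   0.    0.52]
```

arm_command(increments=[[0,0.05,0,0],[0,0.1,0,0],[0,0.15,0,0],[0,0.2,0,0],[0,0.25,0,0],[0,0.25,0,0]])

```text
t: 18.4
position: [0.515, -0.0435, 0.1676]
eef_rot: [-1.488, 0.592, -0.593]
ft_force: [-1.9, 0.8, 2.1]
gripper_width: 0.129
```

arm_command(increments=[[0,0.03,0,0],[0,0.06,0,0],[0,0.1,0,0],[0,0.1,0,0]])

```text
t: 18.73
position: [0.5153, -0.0435, 0.1676]
eef_rot: [-1.488, 0.591, -0.594]
ft_force: [-3.5, 0.8, 16.3]
gripper_width: 0.127
```

The rim is on the shoulder. I'll ease the pressure slightly and turn clockwise.

arm_command(increments=[[0,-0.05,0,3],[0,-0.05,0,8],[0,-0.05,0,13],[0,-0.05,0,18],[0,-0.05,0,23],[0,-0.05,0,28],[0,-0.05,0,33],[0,-0.05,0,38],[0,-0.05,0,43],[0,-0.05,0,48],[0,-0.05,0,52],[0,-0.05,0,52]])

```text
t: 19.73
position: [0.5155, -0.0436, 0.1676]
eef_rot: [-1.16, 1.281, -1.283]
ft_force: [0.4, 0.8, 7.3]
gripper_width: 0.132
```

```bash
python3 st.py
```

```text
19.7333 [ 0.5155 -0.0436  0.1676] yaw -5.68 dx,dz cm [-0.033 -0.    -0.09 ] [0.4 0.8 7.3] [-0.02  0.07  0.06] 0.13217125661570497 [-0.24  0.28 -0.2   1.09 -0.    1.43]
```

arm_command(increments=[[0,0,0,2],[0,0,0,4],[0,0,0,6],[0,0,0,8],[0,0,0,9],[0,0,0,10],[0,0,0,11],[0,0,0,11]])

```text
t: 20.4
position: [0.5153, -0.0439, 0.1677]
eef_rot: [-1.059, 1.416, -1.419]
ft_force: [-2.0, -3.2, 8.5]
gripper_width: 0.124
```

```bash
python3 st.py
```

```text
20.4 [ 0.5153 -0.0439  0.1677] yaw -16.48 dx,dz cm [-0.061 -0.    -0.094] [-2.  -3.2  8.5] [-0.6   0.33  0.26] 0.1236142879035724 [-0.24  0.28 -0.2   1.09 -0.    1.62]
```

arm_command(increments=[[0,0,0,1],[0,0,0,2],[0,0,0,3],[0,0,0,3]])

```text
t: 20.73
position: [0.5153, -0.044, 0.1677]
eef_rot: [-1.029, 1.453, -1.456]
ft_force: [-2.2, -3.2, 8.7]
gripper_width: 0.131
```

```bash
python3 st.py
```

```text
20.7333 [ 0.5153 -0.044   0.1677] yaw -19.45 dx,dz cm [-0.065 -0.    -0.095] [-2.2 -3.2  8.7] [-0.74  0.38  0.8 ] 0.13077020724037805 [-0.24  0.28 -0.2   1.09 -0.    1.67]
```

The moment rose from 0.26 to 0.8 N m, so the cover is against its stop. I'll relax the twist, open, rise and look.

arm_command(increments=[[0,0,0,-1.5],[0,0,0,-3],[0,0,0,-3]])

```text
t: 20.98
position: [0.5154, -0.044, 0.1677]
eef_rot: [-1.06, 1.414, -1.418]
ft_force: [-1.1, -3.3, 9.1]
gripper_width: 0.127
```

arm_command(increments=[[0,0,0,0],[0,0,0,0],[0,0,0,0],[0,0,0,0],[0,0,0,0],[0,0,0,0],[0,0,0,0],[0,0,0,0],[0,0,0,0]], hand=6)

```text
t: 21.73
position: [0.5149, -0.0434, 0.167]
eef_rot: [-1.06, 1.417, -1.417]
ft_force: [0.8, -0.1, -0.0]
gripper_width: 0.702
```

arm_command(increments=[[0,-0.5,0,0],[0,-1.5,0,0],[0,-3,0,0],[0,-5,0,0],[0,-7,0,0],[0,-9,0,0],[0,-11,0,0],[0,-12,0,0],[0,-12,0,0],[0,-12,0,0]])

```text
t: 22.57
position: [0.5151, -0.0435, 0.2871]
eef_rot: [-1.059, 1.417, -1.417]
ft_force: [0.0, 0.4, -1.1]
gripper_width: 0.7
```

```bash
python3 st.py
python3 - <<'E'
from h import *
c=grab("wrist","w5");s=snapshot("scene")[:,:,::-1];w=cv2.imread("pics/w5.png")
o=ctrl.get_obs();np.savez("w5.npz",K=c[0],R=c[1],t=c[2],p=o["position"])
cv2.imwrite("pics/m5.png",np.hstack([cv2.resize(w[20:320,150:410],(520,600)),cv2.resize(s[130:255,215:320],None,fx=2.6,fy=4.8)]))
print(proj(c,[.5151,-.0432,.174]))
E
```

```text
22.5667 [ 0.5151 -0.0435  0.2871] yaw -16.42 dx,dz cm [-0.026 -0.    -0.058] [ 0.   0.4 -1.1] [0.   0.02 0.07] 0.6997397247560799 [-0.24  0.24  0.07  1.4   0.    1.62]
[275.86196612 207.93888071]
```

View pics/m5.png

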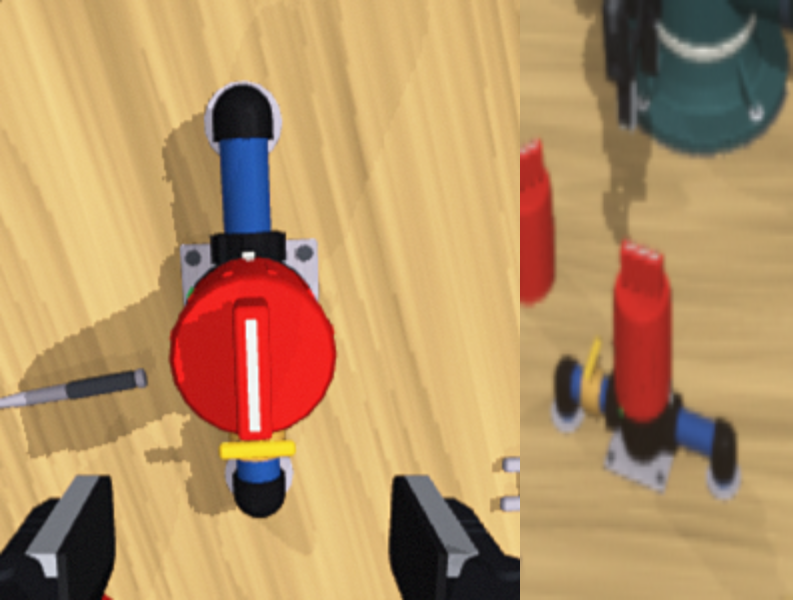

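The wrist view shows the bar's white line from (251,320) to (255,431), in line with the pipe to about 1°. Its centre is within 1 px of where the fully-home pose predicts. The gripper is clear, so I'm handing the job in.

```bash
python3 -c "
from h import *
print(job.finish_job())"
```

```text
the job is handed in; nothing more can be done
None
```

I stood the cartridge on the spigot, put the rightmost red cover over it and twisted the cover clockwise to its stop. The job was handed in at about 22.7 s, with no verdict reported.

- **Cartridge:** it met the seat with the tool at z ≈ 0.120 m, as predicted, with a 27 N press. A scene picture taken after release shows it standing on the filter.
- **Cover:** the rim reached the shoulder with the tool at z ≈ 0.1676 m (0.167 predicted). At the stop the moment rose from 0.26 to 0.8 N m and the pads slipped about 3° on the bar. In the last picture the bar is about 1° off the pipe line, its centre is within 1 px of the home position, and the gripper is clear.
- **Disagreements:** the scene and top cameras differed by 7–8 mm in y, so I took positions from close wrist views. The gripper read about 11 mm on the 14 mm bar, but the grip held.
- **Not checked:** I did not measure again that the saucer and the other things had stayed put. No unexpected contact was felt near them.

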